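# Lay the interlocking second layer of spare-part cartons on the carrying pallet

### The arm

A 7-joint arm with a two-finger parallel gripper is mounted at the origin on the work surface. World frame = base frame: x ahead of the robot, y to its left, z up, the work surface at z = 0. Lengths are in m, angles in rad, forces in N, time in s.
With the tool pointing down it reaches from about 0.4 to 0.925 m from the base axis. Payload 4.1 kg.
Tool frame: the origin (TCP) lies midway between the tips of the shut fingers; the grasp point (between the pads) lies r.pinch_z behind it (r.pinch_z is the distance from the TCP to the grasp point, in m); z points along the fingers, y is the line along which they close (so a half turn about z gives the same grasp; the last joint's range is limited). The gripper opens to 85 mm and grips with 20 to 120 N. Pads are 22 mm wide; open, the fingers measure 114 mm over their backs; the gripper's body (76 mm by 85 mm) begins 54 mm behind the grasp point. The pads swing forward as they close: fully open they stand 13 mm farther back than shut.
Start: joints at [1.004, 0.398, 0.045, 1.537, -0.019, 1.207, -0.051], TCP at [0.293, -0.58, 0.231] pointing down, gripper open.
Joint ranges: [-2.82, 2.82], [-0.49, 2.23], [-1.37, 1.46], [0, 2.46], [-1.36, 4.5], [0.23, 2], [-2.94, 2.94]. Speed limits (rad/s): [2.57, 2.57, 3.14, 3.14, 3.14, 3.14, 3.14].

### API

Orientations are given as a unit quaternion [w, x, y, z].
In Python, from plant import r gives the robot as it stands.
- The arm moves only by the shell command python3 inch.py 'ROWS' [FORCE]. ROWS is rows parted by semicolons, their numbers by spaces, 1 to 8 of them, each of 7 numbers: a rotation vector rx, ry, rz in rad, then dx, dy, dz in m, then the finger opening in m; each row is the pose to reach, as a shift and turn from the pose commanded when the command began, along the tool's axes at that moment; what a row does not reach only later rows make up. A row lasts 1/8 s, in which the tool goes at most 0.0625 m and 0.188 rad, less where a joint would pass 70% of its speed; a pose out of reach is approached as far as the arm can. The fingers move at their own pace and stop on an object; FORCE is the grip in N (left out, the last holds). Time passes only in rows, so rows that do not move let the fingers close. It prints the time, the measured TCP pose, the force, the opening and the grip force at its end.
- r.observe(): the state, without advancing time (a new reading comes with each control period).
- r.snapshot(name): name is "scene" or "top"; returns (picture, depth): 480x640x3 uint8, red, green, blue; 480x640 float32, m along the optical axis (not along the pixel's ray), 0 where there is no reading.
- r.get_calibration(name): a dict with "fx", "fy", "cx", "cy" (pixels), "view" (4x4, takes a point from world to camera coordinates). Camera axes: x right, y up, looking along -z (the intrinsics and any distortion apply to the point x, -y, -z); pixel columns grow to the right and rows downward; lengths in m; the calibration is good to about 2 mm. A picture is of the moment at which its call begins. get_calibration takes no time and is no camera call.
- r.close_job(): hands the job in; it is judged then, once.
The state is a dict: "clock": time; "joint_positions": joint angles; "qd": joint speeds; "effort": joint torques, N m; "eef_pos": TCP position; "eef_rot": TCP orientation; "wrist_force": force on the tool from outside, world axes, zero at the start; "moment": the same for the moment, N m; "width": finger opening in m; "finger_force": force on a finger pad.
Only numpy, scipy, OpenCV 4.12 (cv2) and the standard library are available. Lean on these libraries where they do the work, as an engineer would, in place of code of your own. Each camera call takes 0.05 s, during which the arm holds its last target. There are 200 camera calls.

### The job

Lay the four long cartons from the mat flat on top of the first layer on the little pallet, as a second pinwheel layer that is the mirror image of the first, so that the joints interlock, with the sides of the two layers in line and the cartons close together. Leave the short carton, the capacitor, the solder spool and the jar where they are, and do not shift the first layer.

Things in the scene. Friction and masses are not known exactly. Their poses are not given: they have to be found in the camera images.
- pallet: slatted wooden pallet 176 x 176 x 18 mm, fixed, on the left or right half of the bench; origin at the centre of its underside, z up, deck 18 mm above. On it a first layer of four cartons: a pinwheel about 154 x 154 mm, centred, with about 4 mm between neighbours and an empty square of about 40 mm in the middle; a second layer rests 58 mm above the origin
- low_a: first-layer plain cardboard carton 95 x 55 x 40 mm (own x, y, z) with paper tape along its lid; origin at the centre of its underside, x along its 95 mm length, z up; loose, lying on the pallet's deck along the -y edge, lengthwise in x, centre at about (-29.5, -49.5) mm in the pallet's frame
- low_b: first-layer plain cardboard carton 95 x 55 x 40 mm (own x, y, z) with paper tape along its lid; origin at the centre of its underside, x along its 95 mm length, z up; loose, lying on the pallet's deck along the +x edge, lengthwise in y, centre at about (49.5, -29.5) mm
- low_c: first-layer plain cardboard carton 95 x 55 x 40 mm (own x, y, z) with paper tape along its lid; origin at the centre of its underside, x along its 95 mm length, z up; loose, lying on the pallet's deck along the +y edge, lengthwise in x, centre at about (29.5, 49.5) mm
- low_d: first-layer plain cardboard carton 95 x 55 x 40 mm (own x, y, z) with paper tape along its lid; origin at the centre of its underside, x along its 95 mm length, z up; loose, lying on the pallet's deck along the -x edge, lengthwise in y, centre at about (-49.5, 29.5) mm
- carton_1: loose plain cardboard carton 95 x 55 x 40 mm (own x, y, z) with paper tape along its lid; origin at the centre of its underside, x along its 95 mm length, z up; about 80 to 170 g; one of four alike that start spread over the mat, lid up, the long side roughly across the robot's view (within about 0.5 rad of world y)
- carton_2: loose plain cardboard carton 95 x 55 x 40 mm (own x, y, z) with paper tape along its lid; origin at the centre of its underside, x along its 95 mm length, z up; about 80 to 170 g; one of four alike that start spread over the mat, lid up, the long side roughly across the robot's view (within about 0.5 rad of world y)
- carton_3: loose plain cardboard carton 95 x 55 x 40 mm (own x, y, z) with paper tape along its lid; origin at the centre of its underside, x along its 95 mm length, z up; about 80 to 170 g; one of four alike that start spread over the mat, lid up, the long side roughly across the robot's view (within about 0.5 rad of world y)
- carton_4: loose plain cardboard carton 95 x 55 x 40 mm (own x, y, z) with paper tape along its lid; origin at the centre of its underside, x along its 95 mm length, z up; about 80 to 170 g; one of four alike that start spread over the mat, lid up, the long side roughly across the robot's view (within about 0.5 rad of world y)
- mat: blue-green antistatic mat 400 x 300 x 3 mm (x, y, z), fixed, on the half of the bench without the pallet; origin at the centre of its underside
- short_carton: bystander on the mat among the cartons: a shorter cardboard carton 55 x 55 x 40 mm, loose; origin at the centre of its underside
- capacitor: bystander on the mat among the cartons: an upright bare aluminium motor capacitor, 45 mm in diameter, 97 mm high with its two brass tabs, loose; origin at the centre of its underside
- spool: bystander between mat and pallet: solder spool standing on its flange, 50 mm in diameter, 46 mm high, loose; origin at the centre of its underside
- jar: bystander between mat and pallet: amber flux jar with a black cap, 42 mm in diameter, 50 mm high, loose; origin at the centre of its underside

How it is judged:
By the outcome, as a careful person would: the job done as asked, in the order asked, and still so for the second after the job is handed in, with the robot touching nothing.
It also fails if it takes over 72 s, if anything falls off the work surface, if the arm or the gripper's body presses on something with over 40 N, if the wrist force passes 120 N, or if a joint passes its speed limit or range.

## Working session

There is one attempt and no reset: what is moved stays moved. The work goes in short steps, Python scripts to look and compute and a shell command to move; the robot and the scene stay as the last step left them, time stands still between calls to the robot, and variables do not carry over. Pictures are saved under pics/ and viewed, at most 10 in all, crops included, and the job is handed in when it is done.

```bash
ls; mkdir -p pics; cat > h.py <<'E'
import numpy as np, cv2
from plant import r
def snap(n):
    im,d=r.snapshot(n); c=r.get_calibration(n); return im,d,c
def cloud(d,c):
    v,u=np.mgrid[0:480,0:640]
    x=(u-c['cx'])/c['fx']*d; y=(v-c['cy'])/c['fy']*d
    P=np.stack([x,-y,-d,np.ones_like(d)],-1)
    W=P@np.linalg.inv(np.array(c['view'])).T
    W=W[...,:3]; W[d<=0]=np.nan; return W
E
python3 - <<'E'
from h import *
for n in("scene","top"):
    im,d,c=snap(n); cv2.imwrite(f"pics/{n}0.png",im[...,::-1]); np.savez(f"{n}0.npz",im=im,d=d)
    print(n,{k:(np.round(v,3).tolist()) for k,v in c.items()})
    W=cloud(d,c); print(np.nanmin(W,(0,1)),np.nanmax(W,(0,1)))
print(r.observe(), r.pinch_z)
E
```

```text
inch.py
pics
plant.py
scene {'fx': 590.112, 'fy': 590.112, 'cx': 315.65, 'cy': 241.768, 'view': [[-0.383, 0.924, 0.018, 0.203], [-0.654, -0.285, 0.7, 0.31], [0.652, 0.256, 0.713, -1.433], [0.0, 0.0, 0.0, 1.0]]}
[-1.54478785 -2.35698028 -0.76335931] [0.95718581 0.64866068 0.30668252]
top {'fx': 444.772, 'fy': 444.772, 'cx': 322.573, 'cy': 233.724, 'view': [[0.016, -1.0, 0.022, -0.022], [0.997, 0.017, 0.07, -0.545], [-0.071, 0.021, 0.997, -0.965], [0.0, 0.0, 0.0, 1.0]]}
[ 0.00645147 -1.32711613 -0.76545431] [1.4305333  1.2829134  0.29713421]
{'clock': 0.1, 'joint_positions': array([ 1.00400026,  0.3991242 ,  0.04502439,  1.53776527, -0.01871957,
        1.20687603, -0.05073228]), 'qd': array([-8.49103885e-04,  6.83714322e-05,  7.63180817e-04, -3.37532078e-03,
       -1.84015215e-03,  4.19908658e-04,  4.91853244e-04]), 'effort': array([ 4.63379591e-03, -4.76263225e+01,  1.37051180e+00, -2.54950422e+01,
        1.20084017e-02,  5.00143055e-03, -1.30736531e-06]), 'eef_pos': array([ 0.29287631, -0.57964289,  0.23035809]), 'eef_rot': array([-8.38990855e-04,  9.72760277e-01,  2.31811725e-01, -2.50821190e-04]), 'wrist_force': array([0.70979622, 0.10989223, 0.5154296 ]), 'moment': array([-0.01351137,  0.03184185, -0.0483237 ]), 'finger_force': 0.0, 'width': 0.08495104484556562} 0.0187
```

View pics/top0.png

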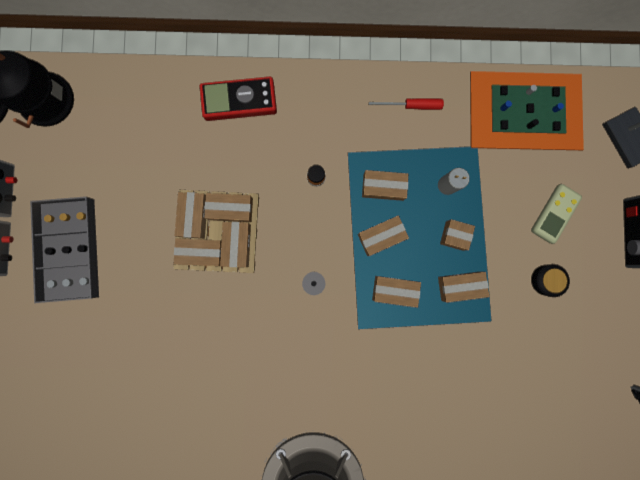

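```bash
python3 - <<'E'
from h import *
z=np.load("top0.npz"); c=r.get_calibration("top"); W=cloud(z['d'],c)
h=W[...,2]
m=((h>0.012)&(h<0.2)&(W[...,0]>0.2)&(W[...,0]<1)&(abs(W[...,1])<.7)).astype(np.uint8)
n,l,s,ct=cv2.connectedComponentsWithStats(m,connectivity=4)
for i in range(1,n):
    if s[i,4]<150: continue
    p=W[l==i]; zt=np.percentile(p[:,2],90); q=p[abs(p[:,2]-np.median(p[:,2]))<.006]
    (cx,cy),(w,hh),a=cv2.minAreaRect((q[:,:2]*1000).astype(np.float32))
    print(i,s[i].tolist(),"ztop",zt.round(4),np.median(p[:,2]).round(4),"rect",np.round([cx,cy,w,hh,a],1))
E
```

```text
1 [0, 50, 72, 78, 3850] ztop 0.1471 0.1049 rect [820.6 602.7  61.3 126.3  61.2]
3 [199, 76, 78, 44, 2773] ztop 0.0384 0.0344 rect [847.3 182.3  79.8 164.4   7.1]
4 [492, 84, 74, 50, 3460] ztop 0.0258 0.0169 rect [ 841.3 -480.1  172.9  111.1   90. ]
6 [369, 98, 75, 12, 532] ztop 0.0264 0.0218 rect [ 845.8 -197.1   25.4  167.5    0.9]
9 [605, 112, 22, 45, 520] ztop 0.0222 0.02 rect [ 7.856e+02 -6.788e+02  1.009e+02  4.270e+01  7.000e-01]
21 [0, 160, 17, 57, 663] ztop 0.0462 0.0302 rect [631.6 671.6  24.3 118.1  89.1]
22 [307, 164, 19, 22, 321] ztop 0.0521 0.0495 rect [674.8   4.6  36.2  36.9  42.4]
23 [438, 168, 31, 26, 572] ztop 0.0901 0.0863 rect [ 662.6 -293.4   42.9   42.7    3.3]
24 [362, 170, 46, 30, 1197] ztop 0.0455 0.0431 rect [ 655.8 -148.    95.5   55.6   86.3]
25 [532, 184, 50, 60, 1560] ztop 0.0267 0.024 rect [ 601.5 -538.1   60.1  128.7   58.8]
26 [173, 190, 86, 83, 6367] ztop 0.06 0.0574 rect [548.8 223.4 156.  154.6  88.4]
27 [30, 196, 67, 107, 1913] ztop 0.0356 0.0285 rect [502.  550.1 220.5 124.5   5.6]
32 [624, 197, 16, 71, 946] ztop 0.0569 0.0395 rect [ 561.4 -690.6   18.7  153.2   90. ]
36 [358, 215, 51, 41, 1148] ztop 0.0456 0.0431 rect [ 543.2 -144.4   55.    95.8   25. ]
37 [441, 219, 34, 31, 764] ztop 0.0456 0.043 rect [ 547.9 -309.8   55.9   55.1   75.2]
39 [0, 221, 14, 55, 441] ztop 0.0327 0.0265 rect [5.019e+02 6.713e+02 1.168e+02 2.190e+01 1.000e-01]
49 [533, 264, 37, 33, 978] ztop 0.0399 0.0363 rect [ 451.  -518.9   72.    71.7   50.3]
50 [439, 271, 50, 31, 1242] ztop 0.0455 0.0433 rect [ 434.7 -322.6   55.2   96.8    7.6]
51 [302, 272, 23, 23, 425] ztop 0.0485 0.0464 rect [437.4   6.6  46.9  47.1   0.7]
52 [372, 276, 49, 31, 1184] ztop 0.0454 0.0433 rect [ 422.3 -174.8   96.2   54.9   83.1]
```
Picture: pallet left (y=+0.223), center (0.549,0.223). Cartons at (386,185),(384,236),(398,292),(465,288). Heights match (43mm tops).

The top view shows the pallet at left (215,232) and the four long cartons at (386,185), (384,236), (398,292) and (465,288). The short carton is at (459,235) and the capacitor at (457,179). The jar (316,175) and spool (314,284) stand between mat and pallet. Heights and sizes agree with the given ones. Next I refine with both cameras.

```bash
cat >> h.py <<'E'
from scipy.spatial.transform import Rotation as Ro
def rects(W,zlo,zhi,amin,reg=(0.3,0.95,-0.45,0.45)):
    h=W[...,2]; m=((h>zlo)&(h<zhi)&(W[...,0]>reg[0])&(W[...,0]<reg[1])&(W[...,1]>reg[2])&(W[...,1]<reg[3])).astype(np.uint8)
    n,l,s,_=cv2.connectedComponentsWithStats(m,connectivity=4); out=[]
    for i in range(1,n):
        if s[i,4]<amin: continue
        q=(W[l==i]*1000); (cx,cy),(w,hh),a=cv2.minAreaRect(q[:,:2].astype(np.float32))
        if w<hh: w,hh,a=hh,w,a+90
        out.append(np.round([cx,cy,np.median(q[:,2]),w,hh,a%180],1))
    return out
def go(x,y,z,yaw):
    """row to put TCP at x,y,z (m), tool y line at yaw deg (mod 180), pointing down"""
    o=r.observe(); w,a,b,c=o['eef_rot']; R=Ro.from_quat([a,b,c,w]); best=None
    for k in(0,180):
        t=np.radians(yaw+k); yv=np.array([np.cos(t),np.sin(t),0]); zv=np.array([0,0,-1.]); xv=np.cross(yv,zv)
        T=Ro.from_matrix(np.stack([xv,yv,zv],1)); rv=(R.inv()*T).as_rotvec()
        if best is None or np.linalg.norm(rv)<np.linalg.norm(best): best=rv
    d=R.inv().apply(np.array([x,y,z])-o['eef_pos'])
    print("row",np.round(best,4),np.round(d,4),"rows>=",int(np.ceil(max(np.linalg.norm(d)/.0625,np.linalg.norm(best)/.188))),"t",o['clock'],"j7",o['joint_positions'][6].round(2),"w",o['width'].round(4),o['wrist_force'].round(1))
E
python3 - <<'E'
from h import *
for n in("top","scene"):
    z=np.load(n+"0.npz"); W=cloud(z['d'],r.get_calibration(n)); print(n)
    for q in rects(W,.036,.050,300): print(" mat",q)
    for q in rects(W,.050,.066,300): print(" pal",q)
    m=(abs(W[...,2]-.058)<.007)&(abs(W[...,0]-.549)<.1)&(abs(W[...,1]-.223)<.1)
    print("centroid",(W[m].mean(0)*1000).round(1))
    ch=cv2.convexHull((W[m][:,:2]*1000).astype(np.float32))[:,0]
    # yaw by line fits of each side
    P=W[m][:,:2]*1000-W[m][:,:2].mean(0)*1000
    for s,(ax,sg) in dict(xp=(0,1),xm=(0,-1),yp=(1,1),ym=(1,-1)).items():
        t=P[:,1-ax]; v=P[:,ax]*sg; bx=np.arange(-66,67,6); e=[]
        for b in bx:
            k=abs(t-b)<4; e.append(v[k].max())
        c=np.polyfit(bx,e,1); print(s,"slope deg",np.degrees(c[0]*sg).round(2),"off",c[1].round(1))
go(0.6558,-0.148,0.12,-3.7)
E
```

```text
top
 mat [ 655.8 -148.    43.3   95.5   55.6   86.3]
 mat [ 543.2 -144.4   43.2   95.8   55.   115. ]
 mat [ 547.8 -309.7   43.3   55.9   55.4   75.2]
 mat [437.4   6.6  46.3  47.1  46.9  90.7]
 mat [ 434.7 -322.6   43.4   96.8   55.2   97.6]
 mat [ 422.3 -174.8   43.4   96.2   54.9   83.1]
 pal [579.1 272.4  58.1  95.5  56.6 178.1]
 pal [597.6 191.9  58.3  95.8  55.4  88.3]
 pal [517.2 223.6  58.3 154.3  93.7  90.5]
centroid [548.1 222.8  58.2]
xp slope deg 1.17 off 76.9
xm slope deg 1.39 off 75.8
yp slope deg -0.87 off 76.9
ym slope deg -2.24 off 76.3
scene
 mat [ 435.3 -324.5   43.7   97.8   58.6   97.9]
 mat [ 422.8 -176.1   43.6   98.8   59.5   83.1]
 mat [ 547.8 -311.8   43.6   61.6   57.7   77.1]
 mat [437.5   4.5  46.5  52.   49.5  24.4]
 mat [ 543.6 -145.6   43.6   95.2   60.5  115.5]
 mat [ 655.5 -149.7   43.5   96.6   59.2   86.9]
 mat [624.3 190.4  43.   94.1   8.5  90.2]
 mat [848.5 163.8  42.5  41.3  39.4 162. ]
 pal [548.6 221.7  58.5 159.  155.4 178.3]
centroid [555.3 223.2  58.3]
xp slope deg 1.22 off 71.5
xm slope deg 1.38 off 84.6
yp slope deg -1.05 off 75.2
ym slope deg -2.45 off 78.2Traceback (most recent call last):
  File "<stdin>", line 16, in <module>
  File "h.py", line 29, in go
    print("row",np.round(best,4),np.round(d,4),"rows>=",int(np.ceil(max(np.linalg.norm(d)/.0625,np.linalg.norm(best)/.188))),"t",o['clock'],"j7",o['joint_positions'][6].round(2),"w",o['width'].round(4),o['wrist_force'].round(1))
                                                                                                                                                                                      ^^^^^^^^^^^^^^^^
AttributeError: 'float' object has no attribute 'round'
```

View pics/scene0.png

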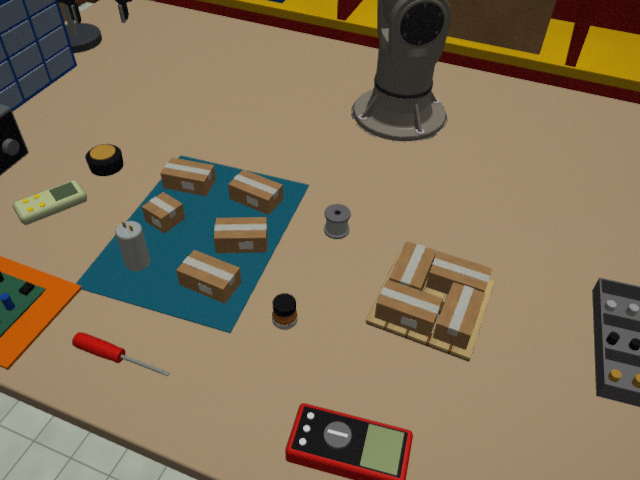

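Both cameras agree to about 2 mm. The pallet centre is about (548.6, 222.6) mm with yaw −1.5°, and all four cartons show clearly. I start with the far carton, which goes to slot A (centre-gripped).

```bash
sed -i "s/o\['joint_positions'\]\[6\].round(2)/round(float(o['joint_positions'][6]),2)/; s/o\['width'\].round(4)/round(o['width'],4)/" h.py
python3 -c "
from h import *
go(0.6556,-0.1484,0.10,-3.5)"
```

```text
row [-1.6000e-03 -8.0000e-04 -1.0418e+00] [ 0.5182 -0.2211  0.1307] rows>= 10 t 0.1 j7 -0.05 w 0.085 [0.7 0.1 0.5]
```

```bash
python3 inch.py '0 0 -0.188 0.06 -0.025 0 0.085; 0 0 -0.37 0.115 -0.05 0 0.085; 0 0 -0.55 0.17 -0.075 0 0.085; 0 0 -0.73 0.23 -0.1 0 0.085; 0 0 -0.91 0.285 -0.12 0 0.085; 0 0 -1.0418 0.34 -0.145 0 0.085; 0 0 -1.0418 0.4 -0.17 0 0.085; 0 0 -1.0418 0.45 -0.195 0 0.085' 60
python3 -c "
from h import *
go(0.6556,-0.1484,0.10,-3.5)"
```

```text
clock: 1.1
eef_pos: [0.6078, -0.2015, 0.2309]
eef_rot: [-0.0, 0.728, 0.685, -0.0]
wrist_force: [0.3, 0.4, 0.9]
width: 0.0848
finger_force: 0.0
row [-0.0004 -0.0001  0.0001] [0.0559 0.0445 0.1309] rows>= 3 t 1.1 j7 0.09 w 0.0848 [0.3 0.4 0.9]
```

```bash
python3 inch.py '0 0 0 0.0559 0.0445 0.05 0.085; 0 0 0 0.0559 0.0445 0.11 0.085; 0 0 0 0.0559 0.0445 0.16 0.085;0 0 0 0.0559 0.0445 0.2 0.085;0 0 0 0.0559 0.0445 0.2205 0.085;0 0 0 0.0559 0.0445 0.2205 0.085'
python3 -c "
from h import *
go(0.6556,-0.1484,0.010,-3.5)"
```

```text
clock: 1.85
eef_pos: [0.6538, -0.1501, 0.0096]
eef_rot: [-0.001, 0.728, 0.685, -0.001]
wrist_force: [0.1, -0.8, 0.3]
width: 0.0851
finger_force: 0.0
row [-0.0025 -0.0002 -0.0002] [ 0.0019  0.0017 -0.0004] rows>= 1 t 1.85 j7 -0.09 w 0.0851 [ 0.1 -0.8  0.3]
```

```bash
python3 inch.py '0 0 0 0 0 0 0.085; 0 0 0 0 0 0 0.085'; python3 -c "
from h import *
go(0.6556,-0.1484,0.010,-3.5)"
```

```text
clock: 2.1
eef_pos: [0.6563, -0.1505, 0.0131]
eef_rot: [0.002, 0.728, 0.685, 0.001]
wrist_force: [0.3, 0.4, -0.1]
width: 0.0853
finger_force: 0.0
row [ 0.0039  0.0006 -0.0003] [ 0.002  -0.0008  0.0031] rows>= 1 t 2.1 j7 -0.09 w 0.0853 [ 0.3  0.4 -0.1]
```

```bash
for i in 1 2 3; do python3 inch.py '0 0 0 0 0 0 0.085' | sed -n 1,3p; done
```

```text
clock: 2.22
eef_pos: [0.6556, -0.1504, 0.0123]
eef_rot: [0.001, 0.728, 0.685, 0.001]
clock: 2.35
eef_pos: [0.655, -0.1502, 0.0115]
eef_rot: [0.0, 0.728, 0.685, 0.0]
clock: 2.48
eef_pos: [0.6547, -0.1502, 0.011]
eef_rot: [0.0, 0.728, 0.685, 0.0]
```

```bash
python3 inch.py '0 0 0 0.0018 0 0 0.08; 0 0 0 0.0018 0 0 0.05;0 0 0 0.0018 0 0 0.05;0 0 0 0.0018 0 0 0.05;0 0 0 0.0018 0 0 0.05' 60; python3 inch.py '0 0 0 0 0 -0.02 0.05; 0 0 0 0 0 -0.06 0.05; 0 0 0 0 0 -0.11 0.05; 0 0 0 0 0 -0.15 0.05;0 0 0 0 0 -0.15 0.05'
python3 -c "
from h import *
go(0.5768,0.1723,0.16,88.5)"
```

```text
clock: 3.1
eef_pos: [0.6551, -0.1483, 0.011]
eef_rot: [0.0, 0.728, 0.685, 0.0]
wrist_force: [0.7, -0.6, 1.7]
width: 0.0541
finger_force: 65.0
clock: 3.72
eef_pos: [0.6576, -0.1486, 0.1665]
eef_rot: [0.004, 0.728, 0.685, 0.003]
wrist_force: [-0.4, 0.4, -0.6]
width: 0.0545
finger_force: 64.9
row [ 0.0083 -0.006   1.5356] [ 0.3154 -0.1004  0.0051] rows>= 9 t 3.725 j7 -0.04 w 0.0545 [-0.4  0.4 -0.6]
```

```bash
python3 inch.py '0 0 -0.15 0.03 -0.01 0 0.05;0 0 -0.33 0.07 -0.022 0 0.05;0 0 -0.51 0.115 -0.036 0 0.05;0 0 -0.69 0.16 -0.05 0 0.05;0 0 -0.87 0.205 -0.064 0 0.05;0 0 -1.05 0.25 -0.078 0 0.05;0 0 -1.23 0.285 -0.088 0 0.05;0 0 -1.4 0.305 -0.095 0 0.05'; python3 -c "
from h import *
go(0.5768,0.1723,0.16,88.5)"
```

```text
clock: 4.72
eef_pos: [0.5768, 0.1643, 0.1603]
eef_rot: [-0.001, 0.111, 0.994, -0.0]
wrist_force: [0.2, 0.1, -1.3]
width: 0.0541
finger_force: 64.8
row [-1.000e-04 -1.700e-03 -1.969e-01] [0.0018 0.0078 0.0003] rows>= 2 t 4.725 j7 0.72 w 0.0541 [ 0.2  0.1 -1.3]
```

```bash
python3 inch.py '0 0 -0.12 0.001 0.005 0 0.05;0 0 -0.199 0.0018 0.0078 0 0.05;0 0 -0.199 0.0018 0.0078 0 0.05;0 0 -0.199 0.0018 0.0078 0 0.05;0 0 -0.199 0.0018 0.0078 0 0.05;0 0 -0.199 0.0018 0.0078 0 0.05'; python3 -c "
from h import *
go(0.5768,0.1723,0.068,88.5)
im,d,c=snap('scene');cv2.imwrite('pics/s1.png',im[...,::-1]);im,d,c=snap('top');W=cloud(d,c)
W2=W[150:320,150:320]; 
print(rects(W,.155,.20,30,(0.4,0.75,0.0,0.4)))"
```

```text
clock: 5.48
eef_pos: [0.5786, 0.1697, 0.1607]
eef_rot: [-0.0, 0.017, 1.0, -0.0]
wrist_force: [0.7, 0.4, -0.8]
width: 0.054
finger_force: 64.8
row [-0.0003 -0.     -0.0073] [0.0019 0.0026 0.0927] rows>= 2 t 5.475 j7 0.88 w 0.054 [ 0.7  0.4 -0.8]
[array([612.8, 152.5, 192.1,  28.8,  23.5, 178.5])]
```

```bash
python3 inch.py '0 0 -0.007 0.0019 0.0026 0.03 0.05;0 0 -0.007 0.0019 0.0026 0.06 0.05;0 0 -0.007 0.0019 0.0026 0.08 0.05;0 0 -0.007 0.0019 0.0026 0.091 0.05;0 0 -0.007 0.0019 0.0026 0.091 0.05;0 0 -0.007 0.0019 0.0026 0.091 0.05;0 0 -0.007 0.0019 0.0026 0.091 0.05;0 0 -0.007 0.0019 0.0026 0.091 0.05'; python3 -c "
from h import *
go(0.5768,0.1723,0.0655,88.5)"
```

```text
clock: 6.58
eef_pos: [0.5772, 0.1726, 0.0704]
eef_rot: [0.001, 0.013, 1.0, 0.0]
wrist_force: [0.1, -0.3, -0.8]
width: 0.054
finger_force: 64.8
row [0.0001 0.0011 0.0001] [ 0.0004 -0.0004  0.0049] rows>= 1 t 6.575 j7 0.82 w 0.054 [ 0.1 -0.3 -0.8]
```

```bash
python3 inch.py '0 0 0 0.0002 -0.0002 0.003 0.05;0 0 0 0.0002 -0.0002 0.0045 0.05;0 0 0 0.0002 -0.0002 0.0045 0.05;0 0 0 0.0002 -0.0002 0.0045 0.05'
```

```text
clock: 7.08
eef_pos: [0.5766, 0.1723, 0.066]
eef_rot: [0.0, 0.013, 1.0, -0.0]
wrist_force: [-2.0, -1.1, 5.4]
width: 0.0542
finger_force: 65.4
```

Contact is made (about 6 N upward). I open, rise and look.

```bash
python3 inch.py '0 0 0 0 0 0 0.06;0 0 0 0 0 0 0.075;0 0 0 0 0 -0.03 0.08;0 0 0 0 0 -0.08 0.085;0 0 0 0 -0.05 -0.13 0.085;0 0 0 0 -0.11 -0.13 0.085;0 0 0 0 -0.17 -0.13 0.085;0 0 0 0 -0.23 -0.13 0.085'; python3 - <<'E'
from h import *
o=r.observe();print(o['eef_pos'],o['wrist_force'])
for n in("top","scene"):
    im,d,c=snap(n);cv2.imwrite(f'pics/{n}2.png',im[...,::-1]);W=cloud(d,c)
    print(n,*rects(W,.09,.105,150,(0.4,0.72,0.08,0.4)),"low",*rects(W,.050,.066,150,(0.4,.72,.08,.4)),sep="\n")
    print(" mat",*rects(W,.036,.050,300,(.35,.75,-.4,-.1)))
E
```

```text
clock: 8.07
eef_pos: [0.5705, -0.0597, 0.1955]
eef_rot: [0.0, 0.013, 1.0, -0.0]
wrist_force: [1.1, 0.4, -0.3]
width: 0.085
finger_force: 0.0
[ 0.57051764 -0.05967541  0.19554971] [ 1.06102033  0.38016741 -0.3075835 ]
top
[578.6 172.2  98.2  95.2  55.6 178.4]
low
[579.2 272.6  58.1  95.5  56.8 177.4]
[598.7 223.7  58.4  54.8  32.  178.9]
[501.8 224.4  58.2 153.3  61.1  89. ]
 mat [ 547.8 -309.7   43.4   56.2   55.4   74.5] [ 436.6 -335.5   43.3   70.6   54.9   98.1]
scene
[578.1 170.8  98.5 100.1  55.5 178.4]
low
[548.7 222.   58.4 160.5 154.6 178. ]
 mat [ 434.9 -325.2   43.7   99.9   62.1   96.4] [ 422.9 -175.8   43.6   99.6   60.5   83.1] [ 548.2 -311.7   43.5   60.9   58.    74.2] [ 543.5 -145.7   43.6   95.6   60.2  116.3]
```

```bash
python3 inch.py '0 0 0 0 0 0 0.085;0 0 0 0 0 0 0.085;0 0 0 0 0 0 0.085' | sed -n 2p; python3 -c "
from h import *
go(0.5434,-0.1455,0.0105,25.4)"
```

```text
eef_pos: [0.5708, -0.0556, 0.1954]
row [ 5.0000e-04 -0.0000e+00  1.1047e+00] [ 0.0253 -0.0906  0.1849] rows>= 6 t 8.55 j7 1.34 w 0.0851 [ 0.   0.1 -0.4]
```

View pics/scene2.png

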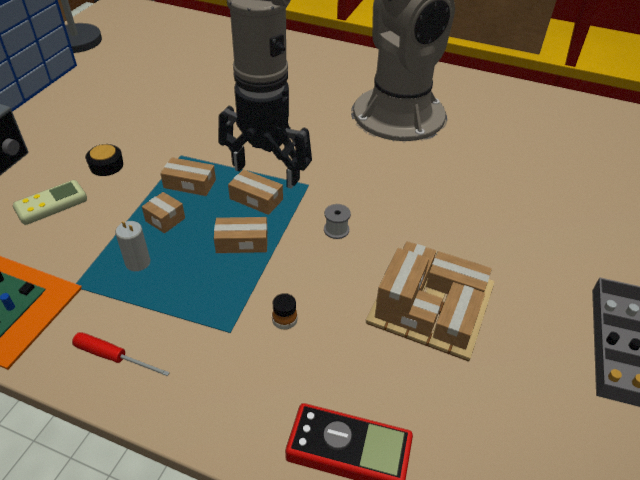

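Carton A (about (405,285)) sits squarely on the first layer, and nothing else moved. Next is the middle carton.

```bash
python3 inch.py '0 0 0.18 0.006 -0.02 0 0.085;0 0 0.36 0.012 -0.04 0 0.085;0 0 0.54 0.018 -0.065 0 0.085;0 0 0.72 0.0253 -0.0906 0 0.085;0 0 0.9 0.0253 -0.0906 0.03 0.085;0 0 1.08 0.0253 -0.0906 0.07 0.085;0 0 1.1047 0.0253 -0.0906 0.11 0.085;0 0 1.1047 0.0253 -0.0906 0.11 0.085'; python3 inch.py '0 0 0 0 0 0.04 0.085;0 0 0 0 0 0.07 0.085;0 0 0 0 0 0.07 0.085;0 0 0 0 0 0.07 0.085;0 0 0 0 0 0.07 0.085'; python3 -c "
from h import *
go(0.5434,-0.1455,0.0105,25.4)"
```

```text
clock: 9.55
eef_pos: [0.5405, -0.1459, 0.0826]
eef_rot: [-0.003, 0.535, 0.845, -0.001]
wrist_force: [0.3, -0.1, 0.1]
width: 0.0848
finger_force: 0.0
clock: 10.18
eef_pos: [0.5447, -0.1477, 0.0173]
eef_rot: [0.002, 0.536, 0.844, 0.001]
wrist_force: [-0.0, -0.0, -0.4]
width: 0.0856
finger_force: 0.0
row [ 0.0028  0.0025 -0.003 ] [ 0.0026 -0.0002  0.0068] rows>= 1 t 10.175 j7 0.36 w 0.0856 [-0.  -0.  -0.4]
```

```bash
python3 inch.py '0 0 -0.002 0.0022 0 0.005 0.085;0 0 -0.002 0.0022 0 0.005 0.085;0 0 -0.002 0.0022 0 0.005 0.085;0 0 -0.002 0.0022 0 0.005 0.085'; python3 -c "
from h import *
go(0.5434,-0.1455,0.0105,25.4)"
```

```text
clock: 10.68
eef_pos: [0.5421, -0.1456, 0.0103]
eef_rot: [0.0, 0.535, 0.845, -0.0]
wrist_force: [-0.2, 0.0, -0.7]
width: 0.0848
finger_force: 0.0
row [ 0.      0.0002 -0.0012] [-0.0005  0.0012 -0.0002] rows>= 1 t 10.675 j7 0.35 w 0.0848 [-0.2  0.  -0.7]
```

```bash
python3 inch.py '0 0 0 -0.0005 0.001 0 0.075; 0 0 0 -0.0005 0.001 0 0.05;0 0 0 -0.0005 0.001 0 0.05;0 0 0 -0.0005 0.001 0 0.05;0 0 0 -0.0005 0.001 0 0.05' 60; python3 inch.py '0 0 0 0 0 -0.02 0.05; 0 0 0 0 0 -0.06 0.05; 0 0 0 0 0 -0.11 0.05; 0 0 0 0 0 -0.15 0.05;0 0 0 0 0 -0.17 0.05;0 0 0 0 0 -0.17 0.05;0 0 0 0 0 -0.17 0.05;0 0 0 0 0 -0.17 0.05'
python3 -c "
from h import *
go(0.5987,0.2512,0.18,-1.5)"
```

```text
clock: 11.3
eef_pos: [0.5436, -0.1455, 0.0106]
eef_rot: [0.0, 0.535, 0.845, 0.0]
wrist_force: [-0.2, 0.6, 3.1]
width: 0.0544
finger_force: 64.7
clock: 12.3
eef_pos: [0.5421, -0.1453, 0.1789]
eef_rot: [-0.001, 0.535, 0.845, -0.0]
wrist_force: [-0.8, -0.2, -1.1]
width: 0.0541
finger_force: 64.2
row [-0.0025 -0.0013  0.4684] [ 0.3341  0.2208 -0.001 ] rows>= 7 t 12.3 j7 0.47 w 0.0541 [-0.8 -0.2 -1.1]
```

```bash
python3 inch.py '0 0 0.03 0.02 0.013 0 0.05;0 0 0.1 0.065 0.043 0 0.05;0 0 0.17 0.115 0.076 0 0.05;0 0 0.24 0.165 0.109 0 0.05;0 0 0.31 0.215 0.142 0 0.05;0 0 0.38 0.262 0.173 0 0.05;0 0 0.44 0.304 0.201 0 0.05;0 0 0.47 0.325 0.215 0 0.05'; python3 inch.py '0 0 0 0 0 0 0.05;0 0 0 0 0 0 0.05;0 0 0 0 0 0 0.05;0 0 0 0 0 0 0.05'; python3 -c "
from h import *
go(0.5987,0.2512,0.07,-1.5)"
```

```text
clock: 13.3
eef_pos: [0.5971, 0.2445, 0.179]
eef_rot: [-0.001, 0.716, 0.698, -0.0]
wrist_force: [0.6, -1.2, -1.1]
width: 0.054
finger_force: 64.2
clock: 13.8
eef_pos: [0.5987, 0.2388, 0.1803]
eef_rot: [0.0, 0.718, 0.697, -0.0]
wrist_force: [0.0, -0.4, -1.5]
width: 0.0538
finger_force: 64.2
row [ 0.0001  0.0007 -0.0036] [ 0.0125 -0.0004  0.1103] rows>= 2 t 13.8 j7 -0.68 w 0.0538 [ 0.  -0.4 -1.5]
```

```bash
python3 inch.py '0 0 -0.0036 0.0125 0 0.03 0.05;0 0 -0.0036 0.0125 0 0.07 0.05;0 0 -0.0036 0.0125 0 0.095 0.05;0 0 -0.0036 0.0125 0 0.108 0.05;0 0 -0.0036 0.0125 0 0.108 0.05;0 0 -0.0036 0.0125 0 0.108 0.05;0 0 -0.0036 0.0125 0 0.108 0.05;0 0 -0.0036 0.0125 0 0.108 0.05'; python3 -c "
from h import *
go(0.5987,0.2512,0.0653,-1.5)"
```

```text
clock: 14.8
eef_pos: [0.5992, 0.253, 0.0731]
eef_rot: [0.0, 0.716, 0.698, 0.001]
wrist_force: [0.7, -0.5, -1.0]
width: 0.0543
finger_force: 64.2
row [ 0.0013 -0.0004  0.0019] [-0.0018 -0.0005  0.0078] rows>= 1 t 14.8 j7 -0.75 w 0.0543 [ 0.7 -0.5 -1. ]
```

```bash
python3 inch.py '0 0 0.001 -0.0016 0 0.003 0.05;0 0 0.001 -0.0016 0 0.006 0.05;0 0 0.001 -0.0016 0 0.0072 0.05;0 0 0.001 -0.0016 0 0.0072 0.05;0 0 0.001 -0.0016 0 0.0072 0.05'
```

```text
clock: 15.42
eef_pos: [0.5988, 0.2508, 0.0656]
eef_rot: [0.0, 0.716, 0.698, -0.0]
wrist_force: [-2.7, -1.4, 5.6]
width: 0.0545
finger_force: 65.0
```

```bash
python3 inch.py '0 0 0 0 0 0 0.06;0 0 0 0 0 0 0.07;0 0 0 0 0 -0.03 0.08;0 0 0 0 0 -0.08 0.085;0 0 0 -0.05 0 -0.12 0.085;0 0 0 -0.11 -0.02 -0.12 0.085;0 0 0 -0.17 -0.05 -0.12 0.085;0 0 0 -0.23 -0.08 -0.12 0.085'; python3 inch.py '0 0 0 -0.06 -0.03 0 0.085;0 0 0 -0.11 -0.06 0 0.085;0 0 0 -0.15 -0.09 0 0.085;0 0 0 -0.15 -0.09 0 0.085;0 0 0 -0.15 -0.09 0 0.085;0 0 0 -0.15 -0.09 0 0.085';  python3 - <<'E'
from h import *
go(0.4227,-0.1758,0.0105,-6.9)
for n in("top","scene"):
    im,d,c=snap(n);cv2.imwrite(f'pics/{n}3.png',im[...,::-1]);W=cloud(d,c)
    print(n,*rects(W,.09,.105,150,(0.4,0.72,0.08,0.4)),"low",*rects(W,.050,.066,150,(0.4,.72,.08,.4)),sep="\n")
E
```

```text
clock: 16.42
eef_pos: [0.5174, 0.0313, 0.185]
eef_rot: [0.0, 0.716, 0.698, 0.0]
wrist_force: [1.1, -0.9, -0.2]
width: 0.0852
finger_force: 0.0
clock: 17.18
eef_pos: [0.4254, -0.1133, 0.1852]
eef_rot: [0.0, 0.715, 0.699, 0.0]
wrist_force: [0.4, 0.3, 0.8]
width: 0.0851
finger_force: 0.0
row [ 0.0008 -0.0004  0.098 ] [-0.0626 -0.0014  0.1747] rows>= 3 t 17.175 j7 0.1 w 0.0851 [0.4 0.3 0.8]
top
[600.5 252.2  98.2  96.3  55.4  88.3]
[578.8 172.2  98.3  95.5  55.6 178.4]
low
[552.7 273.2  58.4  55.6  42.4  88. ]
[502.1 224.3  58.2 152.9  61.1  88.4]
scene
[576.9 170.8  98.4 102.1  55.6 178.5]
[600.7 250.7  98.3  95.5  58.6  89. ]
low
[514.  223.3  58.5 154.3  91.   88.1]
[601.7 220.2  58.2 154.7  54.4  88.3]
```

```bash
python3 inch.py '0 0 0.09 -0.045 -0.001 0.04 0.085;0 0 0.098 -0.0626 -0.0014 0.1 0.085;0 0 0.098 -0.0626 -0.0014 0.15 0.085;0 0 0.098 -0.0626 -0.0014 0.1735 0.085;0 0 0.098 -0.0626 -0.0014 0.1735 0.085;0 0 0.098 -0.0626 -0.0014 0.1735 0.085;0 0 0.098 -0.0626 -0.0014 0.1735 0.085;0 0 0.098 -0.0626 -0.0014 0.1735 0.085'; python3 -c "
from h import *
go(0.4227,-0.1758,0.0105,-6.9)"
```

```text
clock: 18.27
eef_pos: [0.4223, -0.1776, 0.0127]
eef_rot: [0.001, 0.749, 0.662, 0.0]
wrist_force: [-1.1, 0.7, 0.1]
width: 0.0855
finger_force: 0.0
row [ 0.0022  0.0008 -0.0028] [0.0018 0.0002 0.0022] rows>= 1 t 18.275 j7 -0.01 w 0.0855 [-1.1  0.7  0.1]
```

```bash
python3 inch.py '0 0 -0.002 0.0015 0 0.001 0.085;0 0 -0.002 0.0015 0 0.001 0.085; 0 0 -0.002 0.0015 0 0.001 0.07; 0 0 -0.002 0.0015 0 0.001 0.05;0 0 -0.002 0.0015 0 0.001 0.05;0 0 -0.002 0.0015 0 0.001 0.05;0 0 -0.002 0.0015 0 0.001 0.05' 60; python3 inch.py '0 0 0 0 0 -0.02 0.05; 0 0 0 0 0 -0.06 0.05; 0 0 0 0 0 -0.11 0.05; 0 0 0 0 0 -0.15 0.05;0 0 0 0 0 -0.17 0.05;0 0 0 0 0 -0.17 0.05;0 0 0 0 0 -0.17 0.05;0 0 0 0 0 -0.17 0.05'
python3 -c "
from h import *
go(0.5195,0.2729,0.18,88.5)"
```

```text
clock: 19.15
eef_pos: [0.422, -0.1759, 0.0109]
eef_rot: [0.0, 0.749, 0.663, 0.0]
wrist_force: [0.7, 0.6, 4.8]
width: 0.054
finger_force: 64.1
clock: 20.15
eef_pos: [0.4205, -0.1754, 0.1791]
eef_rot: [-0.001, 0.749, 0.663, -0.001]
wrist_force: [-0.7, 0.3, -0.2]
width: 0.0541
finger_force: 63.6
row [-0.003   0.0015  1.4759] [ 0.457   0.0441 -0.0006] rows>= 8 t 20.15 j7 0.13 w 0.0541 [-0.7  0.3 -0.2]
```

```bash
python3 inch.py '0 0 -0.1 0.02 0.002 0 0.05;0 0 -0.28 0.065 0.006 0 0.05;0 0 -0.46 0.12 0.011 0 0.05;0 0 -0.64 0.175 0.017 0 0.05;0 0 -0.82 0.23 0.022 0 0.05;0 0 -1 0.285 0.027 0 0.05;0 0 -1.18 0.335 0.032 0 0.05;0 0 -1.36 0.38 0.037 0 0.05'; python3 inch.py '0 0 -0.15 0.004 -0.035 0 0.05;0 0 -0.28 0.007 -0.065 0 0.05;0 0 -0.305 0.007 -0.072 0 0.05;0 0 -0.305 0.007 -0.072 0 0.05;0 0 -0.305 0.007 -0.072 0 0.05;0 0 -0.305 0.007 -0.072 0 0.05;0 0 -0.305 0.007 -0.072 0 0.05;0 0 -0.305 0.007 -0.072 0 0.05'; python3 -c "
from h import *
go(0.5195,0.2729,0.07,88.5)"
```

```text
clock: 21.15
eef_pos: [0.5039, 0.1987, 0.1796]
eef_rot: [-0.001, 0.162, 0.987, -0.0]
wrist_force: [1.0, -0.8, -0.5]
width: 0.0539
finger_force: 63.5
clock: 22.15
eef_pos: [0.4742, 0.1315, 0.1806]
eef_rot: [0.0, 0.013, 1.0, 0.0]
wrist_force: [-0.1, 0.3, -0.1]
width: 0.0539
finger_force: 64.0
row [ 0.      0.     -0.0004] [-0.0415  0.1426  0.1106] rows>= 3 t 22.15 j7 0.99 w 0.0539 [-0.1  0.3 -0.1]
```

```bash
python3 inch.py '0 0 0 -0.012 0.04 0 0.05;0 0 0 -0.029 0.1 0 0.05;0 0 0 -0.0415 0.1426 0 0.05;0 0 0 -0.0415 0.1426 0.04 0.05;0 0 0 -0.0415 0.1426 0.07 0.05;0 0 0 -0.0415 0.1426 0.09 0.05;0 0 0 -0.0415 0.1426 0.104 0.05;0 0 0 -0.0415 0.1426 0.104 0.05'; python3 inch.py '0 0 0 0 0 0 0.05;0 0 0 0 0 0 0.05;0 0 0 0 0 0 0.05;0 0 0 0 0 0 0.05'; python3 -c "
from h import *
go(0.5195,0.2729,0.0653,88.5)"
```

```text
clock: 23.15
eef_pos: [0.5193, 0.2723, 0.076]
eef_rot: [-0.0, 0.014, 1.0, -0.0]
wrist_force: [-0.2, -0.6, -0.9]
width: 0.0542
finger_force: 64.1
clock: 23.65
eef_pos: [0.5197, 0.2726, 0.0769]
eef_rot: [0.0, 0.014, 1.0, 0.0]
wrist_force: [-0.3, 0.3, -1.5]
width: 0.0544
finger_force: 64.1
row [ 0.      0.0006 -0.001 ] [0.0003 0.0003 0.0116] rows>= 1 t 23.65 j7 0.6 w 0.0544 [-0.3  0.3 -1.5]
```

```bash
python3 inch.py '0 0 0 0.0002 0.0003 0.005 0.05;0 0 0 0.0002 0.0003 0.009 0.05;0 0 0 0.0002 0.0003 0.0113 0.05;0 0 0 0.0002 0.0003 0.0113 0.05;0 0 0 0.0002 0.0003 0.0113 0.05;0 0 0 0.0002 0.0003 0.0113 0.05'; python3 inch.py '0 0 0 0 0 0 0.06;0 0 0 0 0 0 0.07;0 0 0 0 0 -0.03 0.08;0 0 0 0 0 -0.08 0.085;0 0 0 0 -0.05 -0.12 0.085;0 0 0 0 -0.11 -0.12 0.085;0 0 0 0 -0.17 -0.12 0.085;0 0 0 0 -0.23 -0.12 0.085'; python3 inch.py '0 0 0 0.005 -0.06 0 0.085;0 0 0 0.01 -0.12 0 0.085;0 0 0 0.015 -0.18 0 0.085;0 0 0 0.02 -0.24 0 0.085;0 0 0 0.02 -0.26 0 0.085;0 0 0 0.02 -0.26 0 0.085;0 0 0 0.02 -0.26 0 0.085;0 0 0 0.02 -0.26 0 0.085';  python3 - <<'E'
from h import *
go(0.4350,-0.3245,0.10,7.6)
for n in("top","scene"):
    im,d,c=snap(n);cv2.imwrite(f'pics/{n}4.png',im[...,::-1]);W=cloud(d,c)
    print(n,*rects(W,.09,.105,150,(0.4,0.72,0.08,0.4)),"low",*rects(W,.050,.066,150,(0.4,.72,.08,.4)),sep="\n")
    print(" mat",*rects(W,.036,.050,300,(.35,.75,-.4,-.1)))
E
```

```text
clock: 24.4
eef_pos: [0.5191, 0.2727, 0.0659]
eef_rot: [-0.0, 0.014, 1.0, -0.001]
wrist_force: [-2.1, -2.5, 6.5]
width: 0.0538
finger_force: 64.6
clock: 25.4
eef_pos: [0.5131, 0.0411, 0.1854]
eef_rot: [0.0, 0.013, 1.0, -0.0]
wrist_force: [1.1, 0.1, 0.5]
width: 0.0852
finger_force: 0.0
clock: 26.4
eef_pos: [0.4867, -0.214, 0.1855]
eef_rot: [0.0, 0.012, 1.0, 0.0]
wrist_force: [0.8, -0.2, 0.0]
width: 0.0846
finger_force: 0.0
row [ 5.000e-04 -0.000e+00  1.415e+00] [ 0.0492 -0.1117  0.0854] rows>= 8 t 26.4 j7 1.69 w 0.0846 [ 0.8 -0.2  0. ]
top
[600.3 252.6  98.1  96.6  55.4  88.4]
[578.7 172.2  98.2  95.4  55.4 178.4]
[520.  273.   98.2  95.   56.9 178.6]
low
[502.1 197.5  58.2  99.3  62.7  88.5]
 mat [ 555.  -310.7   43.5   55.5   41.9   76.5] [ 428.6 -301.4   43.4   53.5   48.6   96.1]
scene
[550.5 251.4  98.4 160.6  95.4 179.3]
[578.2 170.8  98.4  99.4  55.4 178.6]
low
[502.1 194.1  58.5  95.3  68.6  87.8]
[601.2 220.2  58.2 154.6  54.8  88.6]
 mat [ 433.8 -324.1   43.7   97.4   62.1   98. ] [ 548.2 -311.1   43.6   60.2   57.9   75.4]
```

```bash
python3 inch.py '0 0 0.18 0.01 -0.015 0 0.085;0 0 0.36 0.02 -0.03 0 0.085;0 0 0.54 0.03 -0.05 0 0.085;0 0 0.72 0.04 -0.07 0 0.085;0 0 0.9 0.053 -0.0849 0 0.085;0 0 1.08 0.053 -0.0849 0 0.085;0 0 1.26 0.053 -0.0849 0.03 0.085;0 0 1.414 0.053 -0.0849 0.07 0.085'; python3 inch.py '0 0 0 0 0 0 0.085;0 0 0 0 0 0 0.085;0 0 0 0 0 0 0.085;0 0 0 0 0 0 0.085'; python3 -c "
from h import *
go(0.4311,-0.2978,0.0105,7.6)"
```

```text
clock: 27.5
eef_pos: [0.4322, -0.2999, 0.1157]
eef_rot: [0.002, 0.661, 0.75, 0.0]
wrist_force: [0.0, 0.6, -0.4]
width: 0.0849
finger_force: 0.0
clock: 28.0
eef_pos: [0.4316, -0.3003, 0.1166]
eef_rot: [0.001, 0.66, 0.752, 0.0]
wrist_force: [0.7, 1.1, -0.1]
width: 0.0851
finger_force: 0.0
row [ 0.0017  0.0017 -0.0024] [ 0.0027 -0.0003  0.1061] rows>= 2 t 28.0 j7 0.51 w 0.0851 [ 0.7  1.1 -0.1]
```

```bash
python3 inch.py '0 0 -0.002 0.0025 0 0.05 0.085;0 0 -0.002 0.0025 0 0.085 0.085;0 0 -0.002 0.0025 0 0.105 0.085;0 0 -0.002 0.0025 0 0.105 0.085;0 0 -0.002 0.0025 0 0.105 0.085;0 0 -0.002 0.0025 0 0.105 0.085;0 0 -0.002 0.0025 0 0.105 0.085;0 0 -0.002 0.0025 0 0.105 0.085';python3 -c "
from h import *
go(0.4311,-0.2978,0.0105,7.6)"
```

```text
clock: 29.0
eef_pos: [0.4307, -0.2975, 0.0108]
eef_rot: [0.0, 0.659, 0.752, -0.0]
wrist_force: [-0.6, 0.5, 0.6]
width: 0.0848
finger_force: 0.0
row [ 0.0006  0.0007 -0.001 ] [-0.0003  0.0003  0.0003] rows>= 1 t 29.0 j7 0.42 w 0.0848 [-0.6  0.5  0.6]
```

```bash
python3 inch.py '0 0 0 0 0 0 0.07; 0 0 0 0 0 0 0.05;0 0 0 0 0 0 0.05;0 0 0 0 0 0 0.05;0 0 0 0 0 0 0.05' 90; python3 inch.py '0 0 0 0 0 -0.015 0.05; 0 0 0 0 0 -0.04 0.05; 0 0 0 0 0 -0.08 0.05; 0 0 0 0 0 -0.12 0.05;0 0 0 0 0 -0.16 0.05;0 0 0 0 0 -0.17 0.05;0 0 0 0 0 -0.17 0.05;0 0 0 0 0 -0.17 0.05'
python3 -c "
from h import *
go(0.4985,0.2214,0.18,-1.5)
im,d,c=snap('scene');cv2.imwrite('pics/s5.png',im[...,::-1])"
```

```text
clock: 29.62
eef_pos: [0.431, -0.2975, 0.0107]
eef_rot: [0.0, 0.659, 0.752, 0.0]
wrist_force: [0.7, 0.4, 5.5]
width: 0.0538
finger_force: 95.5
clock: 30.62
eef_pos: [0.4292, -0.2967, 0.1785]
eef_rot: [-0.002, 0.659, 0.752, -0.0]
wrist_force: [-0.5, 0.0, -1.5]
width: 0.0537
finger_force: 94.7
row [-0.0028 -0.0021  0.158 ] [ 0.5045  0.1367 -0.0007] rows>= 9 t 30.625 j7 0.55 w 0.0537 [-0.5  0.  -1.5]
```

View pics/s5.png

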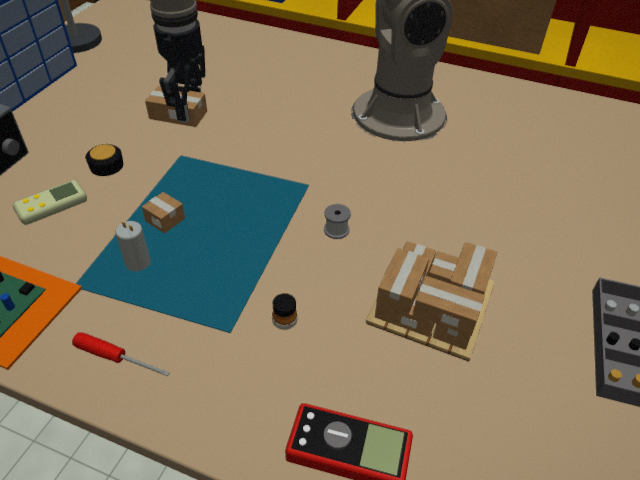

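The last carton hangs level in the gripper at (176,107), and the three placed cartons are in order at (430,295).

```bash
python3 inch.py '0 0 0.01 0.02 0.005 0 0.05;0 0 0.03 0.065 0.017 0 0.05;0 0 0.05 0.12 0.032 0 0.05;0 0 0.07 0.175 0.047 0 0.05;0 0 0.09 0.23 0.062 0 0.05;0 0 0.11 0.285 0.077 0 0.05;0 0 0.13 0.34 0.091 0 0.05;0 0 0.158 0.39 0.104 0 0.05'; python3 inch.py '0 0 0 0.04 0.004 0 0.05;0 0 0 0.06 0.006 0 0.05;0 0 0 0.06 0.006 0 0.05;0 0 0 0.06 0.006 0 0.05;0 0 0 0.06 0.006 0 0.05;0 0 0 0.06 0.006 0 0.05;0 0 0 0.06 0.006 0 0.05'; python3 -c "
from h import *
go(0.4985,0.2214,0.12,-1.5)"
```

```text
clock: 31.68
eef_pos: [0.4817, 0.1048, 0.1792]
eef_rot: [-0.001, 0.716, 0.698, -0.001]
wrist_force: [0.1, -0.3, -0.7]
width: 0.0537
finger_force: 94.6
clock: 32.55
eef_pos: [0.49, 0.1623, 0.1803]
eef_rot: [0.0, 0.717, 0.697, -0.0]
wrist_force: [0.9, -0.6, -0.7]
width: 0.0538
finger_force: 94.6
row [ 0.0003  0.0003 -0.0009] [0.0594 0.0068 0.0603] rows>= 2 t 32.55 j7 -0.62 w 0.0538 [ 0.9 -0.6 -0.7]
```

```bash
python3 inch.py '0 0 0 0.03 0.003 0 0.05;0 0 0 0.0594 0.0068 0 0.05;0 0 0 0.0594 0.0068 0.02 0.05;0 0 0 0.0594 0.0068 0.04 0.05;0 0 0 0.0594 0.0068 0.05 0.05;0 0 0 0.0594 0.0068 0.05 0.05;0 0 0 0.0594 0.0068 0.05 0.05;0 0 0 0.0594 0.0068 0.05 0.05'; python3 inch.py '0 0 0 0 0 0 0.05;0 0 0 0 0 0 0.05;0 0 0 0 0 0 0.05'; python3 - <<'E'
from h import *
go(0.4985,0.2214,0.0653,-1.5)
for n in("top","scene"):
    im,d,c=snap(n);cv2.imwrite(f'pics/{n}6.png',im[...,::-1]);W=cloud(d,c)
    print(n,*rects(W,.15,.175,40,(0.4,0.6,0.1,0.21)))
im=cv2.imread('pics/scene6.png')[180:400,330:560]; t=cv2.imread('pics/top6.png')[160:290,150:280]
cv2.imwrite('pics/v6.png',np.hstack([cv2.resize(im,(430,411)),cv2.resize(t,(370,370)) if 0 else cv2.resize(t,(370,411))]))
E
```

```text
clock: 33.55
eef_pos: [0.4988, 0.2221, 0.131]
eef_rot: [0.0, 0.716, 0.698, 0.001]
wrist_force: [-0.5, 0.0, -1.4]
width: 0.0538
finger_force: 94.6
clock: 33.92
eef_pos: [0.4983, 0.222, 0.1303]
eef_rot: [0.0, 0.716, 0.698, -0.0]
wrist_force: [0.3, -0.3, -2.3]
width: 0.0537
finger_force: 94.6
row [ 0.0001  0.0001 -0.0001] [-0.0006  0.0002  0.065 ] rows>= 2 t 33.925 j7 -0.79 w 0.0537 [ 0.3 -0.3 -2.3]
top [498.7 179.4 162.8  62.3  55.1  88.3]
scene [500.6 179.  162.8  65.2  63.   86.5]
```

View pics/v6.png

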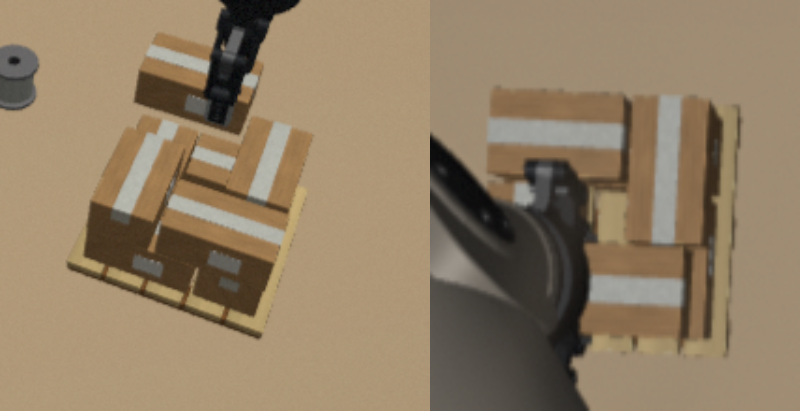

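The carton is level, and its free end lines up (centre y about 195). The finger is over the open middle, so I lower it.

```bash
python3 inch.py '0 0 0 -0.001 0.0002 0.01 0.05;0 0 0 -0.001 0.0002 0.025 0.05;0 0 0 -0.001 0.0002 0.04 0.05;0 0 0 -0.001 0.0002 0.052 0.05;0 0 0 -0.001 0.0002 0.058 0.05;0 0 0 -0.001 0.0002 0.058 0.05;0 0 0 -0.001 0.0002 0.058 0.05;0 0 0 -0.001 0.0002 0.058 0.05'; python3 inch.py '0 0 0 0 0 0 0.05'; python3 -c "
from h import *
go(0.4985,0.2211,0.0653,-1.5)"
```

```text
clock: 35.02
eef_pos: [0.4989, 0.2212, 0.0728]
eef_rot: [0.0, 0.716, 0.698, 0.0]
wrist_force: [-0.4, 0.2, -3.0]
width: 0.0538
finger_force: 94.6
clock: 35.15
eef_pos: [0.4987, 0.2211, 0.0726]
eef_rot: [0.0, 0.716, 0.698, 0.0]
wrist_force: [0.4, -0.2, -1.2]
width: 0.0542
finger_force: 94.6
row [ 0.0008 -0.0001 -0.0001] [ 0.     -0.0002  0.0073] rows>= 1 t 35.15 j7 -0.85 w 0.0542 [ 0.4 -0.2 -1.2]
```

```bash
python3 inch.py '0 0 0 0 0 0.003 0.05;0 0 0 0 0 0.0055 0.05;0 0 0 0 0 0.0072 0.05;0 0 0 0 0 0.0072 0.05;0 0 0 0 0 0.0072 0.05;0 0 0 0 0 0.0072 0.05'; python3 inch.py '0 0 0 0 0 0 0.06;0 0 0 0 0 0 0.066;0 0 0 0 0 0 0.066;0 0 0 0 0 -0.03 0.068;0 0 0 0 0 -0.08 0.07;0 0 0 0 0 -0.14 0.08;0 0 0 -0.05 0 -0.16 0.085;0 0 0 -0.11 0 -0.16 0.085'; python3 inch.py '0 0 0 -0.06 0 0 0.085;0 0 0 -0.12 0 0 0.085;0 0 0 -0.18 0 0 0.085;0 0 0 -0.24 0 0 0.085;0 0 0 -0.24 0 0 0.085;0 0 0 -0.24 0 0 0.085';  python3 - <<'E'
from h import *
for n in("top","scene"):
    im,d,c=snap(n);cv2.imwrite(f'pics/{n}7.png',im[...,::-1]);W=cloud(d,c)
    print(n,*rects(W,.09,.105,150,(0.4,0.72,0.08,0.4)),"low",*rects(W,.050,.066,20,(0.4,.72,.08,.4)),sep="\n")
a=cv2.imread('pics/scene7.png')[180:400,330:560]; t=cv2.imread('pics/top7.png')[160:290,150:280]
cv2.imwrite('pics/v7.png',np.hstack([cv2.resize(a,(430,411)),cv2.resize(t,(370,411))]))
E
```

```text
clock: 35.9
eef_pos: [0.4983, 0.2209, 0.0657]
eef_rot: [0.0, 0.716, 0.698, -0.0]
wrist_force: [-2.0, -0.6, 5.9]
width: 0.0536
finger_force: 95.6
clock: 36.9
eef_pos: [0.497, 0.1117, 0.2275]
eef_rot: [0.002, 0.715, 0.699, 0.002]
wrist_force: [1.1, -0.4, -0.6]
width: 0.085
finger_force: 0.0
clock: 37.65
eef_pos: [0.4893, -0.1282, 0.225]
eef_rot: [-0.0, 0.716, 0.698, 0.0]
wrist_force: [1.0, 0.7, -0.1]
width: 0.0849
finger_force: 0.0
top
[600.5 252.3  98.2  97.2  55.6  88.7]
[578.5 172.2  98.2  95.1  56.  178.7]
[518.8 223.6  98.1 154.1  94.9  88.6]
low
[596.7 144.6  57.   54.5   0.8 178.2]
[569.9 271.   58.4  54.4  12.9  83.2]
[527.  168.6  58.7  60.7  26.   61.5]
scene
[548.8 191.7  98.5 159.4  95.2 178. ]
[549.  251.5  98.5 161.4  95.3 179.2]
low
[529.7 213.7  58.6  50.4  26.1 121.2]
[601.4 219.9  58.3 154.5  55.2  89.3]
```

View pics/v7.png

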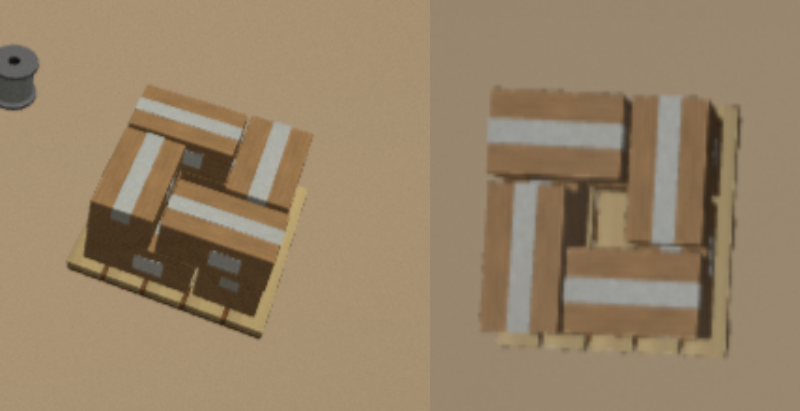

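The mirrored pinwheel is complete. It measures about 157 mm square and its centre is within about 1.3 mm of the first layer's. Gaps are about 4–5 mm, and the spool is undisturbed at (15,65) in the crop.

```bash
python3 -c "
from plant import r
print(r.close_job())"
```

```text
the job is handed in; nothing more can be done
None
```

The four long cartons now lie as a mirrored pinwheel second layer on the pallet, within about 2 mm of the first layer and with gaps of about 4–5 mm; I handed the job in at about 38 s on the clock, and no verdict came back.

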